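Tuck a cover strip under the lapped leaf and hold it down

ROBOT

A 6-joint arm with a two-finger parallel gripper is mounted at the origin on a cart in front of the work surface, level with it; the furniture and walls round the work are solid. World frame = base frame: x ahead of the robot, y to its left, z up, the work surface at z = 0. Lengths are in mm, angles in rad, forces in N, time in s.
With the tool pointing down it reaches from about 350 to 875 mm from the base axis. Payload 4.2 kg.
Tool frame: the origin (TCP) lies between the finger pads; the fingertips stand 19 mm ahead of it and the grasp point (between the pads) is the TCP; y points along the fingers, z is the direction in which the jaws open and shut, and the axes are right-handed (so a half turn about y gives the same grasp; the last joint's range is limited). The gripper opens to 85 mm and grips with 20 to 120 N. Pads are 22 mm wide; open, the fingers measure 114 mm over their backs; the gripper's body (76 mm by 85 mm) begins 54 mm behind the grasp point. The pads swing forward as they close: fully open they stand 13 mm farther back than shut.
Start: joints at [1.37, 0.385, 0.008, 0, -1.194, -0.259], TCP at [277.322, 560.082, 250.312] pointing down, gripper open.
Joint ranges: [-3.14, 3.14], [-1.21, 2.06], [-1.07, 1.41], [-3.16, 2.05], [-2.99, -0.16], [-3.1, 3.1]. Speed limits (rad/s): [2.79, 2.79, 3.14, 3.14, 3.14, 3.14].

INTERFACE

Orientations are given as a unit quaternion [x, y, z, w].
In Python, from bench import arm gives the robot as it stands.
- The arm moves only by the shell command python3 -m inch 'ROWS'. ROWS is JSON, a list of rows, each a list of 7 numbers: the opening, from 0 (shut) to 1 (fully open), then the shift along the tool's x, y, z in cm, then the turn, a rotation vector about the tool's x, y, z in degrees. A call has 1 to 20 rows; each row is the pose to reach, as a shift and turn from the pose commanded when the call began, along the tool's axes at that moment; what a row does not reach only later rows make up. A row lasts 1/12 s, in which the tool goes at most 41.7 mm and 7.16 degrees, less where a joint would pass 70% of its speed; a pose out of reach is approached as far as the arm can. A call with a gripper value outside its range is refused whole. The fingers move at their own pace and stop on an object; the grip force is fixed at half the most. Time passes only in rows, so rows that repeat a pose let the fingers close. It gives the time, the measured TCP pose, the force and the opening at its end, in the units of the state.
- arm.read_state(): the state, without advancing time (a new reading comes with each control period).
- arm.get_image(name): name is "scene" or "top"; returns the picture (420x560x3 uint8, red, green, blue); there is no depth.
- arm.camera_params(name): a dict with "fx", "fy", "cx", "cy" (pixels), "rvec" (rotation vector, rad) and "tvec" (3), from world to camera coordinates, as OpenCV has them. Camera axes: x right, y down, z forward; pixel columns grow to the right and rows downward; lengths in mm; the calibration is good to about 2 mm. A picture is of the moment at which its call begins. camera_params takes no time and is no camera call.
- arm.job_done(): hands the job in, once; it reports no verdict.
Trained networks look in the newest picture that a camera, given by its name, has taken for a name from the list of things; names that differ only in an ending like _2 or _b are one class to them, and where a whole thing is asked for, a point or a joint stands for the part that bears it (a point fixed in the world has none). Each returns a list of dicts, best first, with "conf" (0 to 1); they miss things now and then, are a little off and sometimes report something else, mostly with a low value. They report only what shows in the picture. A call takes as long as a camera call.
- arm.masks_of(label, camera): "mask" (420x560 bool, what is visible of it) and "extent" ([left, top, width, height] in pixels, round what is visible of it).
The state is a dict: "clock": time; "joints": joint angles; "joint_vel": joint speeds; "joint_efforts": joint torques, N m; "position": TCP position; "ee_rot": TCP orientation; "contact_force": force on the tool from outside, world axes, zero at the start; "wrist_torque": the same for the moment, N m; "gripper_width": finger opening in mm.
Only numpy, scipy, OpenCV 4.12 (cv2) and the standard library are available. Lean on these libraries where they do the work, as an engineer would, in place of code of your own. Each camera call takes 0.05 s, during which the arm holds its last target.

TASK

Pick up the loose aluminium cover strip by its black grip block and slide its long edge farthest from the grip under the blue hinged leaf of the grey cover bed, without lifting the leaf, until that edge meets the ledge inside and the strip lies flat with its ends and near edge flush with the bed. Finish while still gripping the block and pressing the strip flat on the bed, with a firm but light push of about 10 newtons, so that a colleague could drive the screws. Do not let go, and leave the screwdriver, the flat round tin and the brass weight where they are.

Things in the scene. Friction and masses are not known exactly. Their poses are not given: they have to be found in the camera images.
- cover_strip: Loose flat aluminium cover strip, 75 (its x) x 140 (its y) x 4 mm, flat on the bench, 0.11 to 0.23 kg. On it stands a black grip block 30 (x) x 14 (y) mm, up to 38 mm above the underside, centred at x = -16.5, y = 0 mm. Origin: centre of the underside; z up. The +x long edge (away from the block) is the edge to tuck in.
- strip_grip (a point): Centre of the grip block, 26 mm above the strip's underside, 12 mm below the block's top. The block is 14 mm thick along the strip's y: grip it from above with the fingers on its two y faces.
- strip_nose (a point): Middle of the edge to tuck in, at the strip's underside (strip x = +37.5 mm).
- cover_bed: Grey cover bed fixed on the bench, 110 (its x) x 140 (its y) mm, flat top 12 mm above the bench. Origin: centre of the underside. The strip slides in along +x. At the back a ledge, 7 mm higher and 35 mm deep, crosses the whole width; its front face (x = +20 mm) is the stop. Strip home: near edge flush with the bed's (x = -55 mm), ends flush with its ends (y = +-70 mm).
- bed_stop (a point): Foot of the ledge's front face, at mid width, at the height of the bed's top (bed x = +20, y = 0, 12 mm above the bench). strip_nose belongs here.
- lap (a joint): Hinge of the blue leaf, rad: 0 = down on the ledge, grows as its front edge lifts; it falls back by its weight (120 g). Hinge line along the bed's y at its back (x = +52.5 mm). Leaf 3 mm thick, 136 mm wide; under it a slot 7 mm high over the bed's top, about 31 mm deep from the leaf's front edge to the ledge; the front 8 mm is bent up 0.5 rad as a lead-in.
- lap_edge (a point): Middle of the leaf's bent-up front edge, about 25 mm above the bench when the leaf is down (bed x = -10.5 mm); the leaf's highest point apart from the hinge barrel (26 mm).
- screwdriver_blue: Screwdriver with blue handle, 140 x 19 mm, lying loose on the bench between strip and bed; leave alone. Origin: centre of the underside; its length is its y.
- putty_tin: Flat round tin with a blue lid, 68 mm across, 28 mm high, loose on the bench behind the work; leave alone. Origin: centre of the underside.
- weight_1: Brass trim weight, 22 mm across, 20 mm high, loose on the bench to the right; leave alone. Origin: centre of the underside.

How it is judged:
By the outcome, as a careful person would: the job done as asked, in the order asked, and still so for the second after the job is handed in, while the arm keeps its last pose, push and grip.
It also fails if it takes over 38 s, if anything falls off the work surface, if the arm or the gripper's body presses on something with over 40 N, if the wrist force passes 120 N, or if a joint passes its speed limit or range.

## Working session

There is one attempt and no reset: what is moved stays moved. The work goes in short steps, Python scripts to look and compute and a shell command to move; the robot and the scene stay as the last step left them, time stands still between calls to the robot, and variables do not carry over. Pictures are saved under pics/ and viewed, and the job is handed in when it is done.

```bash
ls; mkdir -p pics; python3 - <<'E'
from bench import arm
import cv2,numpy as np
s=arm.read_state(); print({k:np.round(v,3).tolist() for k,v in s.items()})
for c in ("scene","top"):
    im=arm.get_image(c); cv2.imwrite(f"pics/{c}0.png",im[:,:,::-1])
    print(c,arm.camera_params(c))
    for l in ("cover_strip","cover_bed","screwdriver_blue","putty_tin","weight_1"):
        r=arm.masks_of(l,c)
        print(c,l,[(round(d["conf"],2),np.round(d["extent"]).tolist()) for d in r][:3])
        if r: np.save(f"m_{c}_{l}.npy",r[0]["mask"])
E
```

```text
pics
{'clock': 0.0, 'joints': [1.37, 0.386, 0.007, -0.001, -1.194, -0.259], 'joint_vel': [-0.0, 0.0, -0.001, -0.0, 0.0, -0.001], 'joint_efforts': [0.0, -39.229, 18.839, 4.186, -0.005, -0.0], 'position': [277.109, 559.591, 249.224], 'ee_rot': [-0.161, -0.688, 0.689, 0.161], 'contact_force': [-0.351, 0.487, 1.287], 'wrist_torque': [-0.029, -0.043, 0.014], 'gripper_width': 86.032}
scene {'fx': 448.5319543825537, 'fy': 448.5319543825537, 'cx': 280.7848772657994, 'cy': 208.83616908065838, 'rvec': array([ 1.94997944, -0.47064278,  0.3089966 ]), 'tvec': array([-538.1764571 ,  134.29687784,  887.52995102])}
scene cover_strip [(0.96, [201.0, 190.0, 56.0, 25.0])]
scene cover_bed [(0.7, [244.0, 224.0, 69.0, 46.0])]
scene screwdriver_blue [(0.73, [214.0, 215.0, 47.0, 16.0])]
scene putty_tin [(0.8, [306.0, 206.0, 30.0, 21.0]), (0.63, [200.0, 196.0, 54.0, 21.0])]
scene weight_1 [(0.67, [310.0, 290.0, 13.0, 12.0])]
top {'fx': 398.1913689361611, 'fy': 398.1913689361611, 'cx': 278.9664528152408, 'cy': 207.77120971714783, 'rvec': array([ 2.11995794, -2.17555786,  0.17672006]), 'tvec': array([-70.06080174, 560.98196409, 933.51163698])}
top cover_strip [(0.88, [165.0, 208.0, 57.0, 49.0])]
top cover_bed [(0.7, [278.0, 195.0, 58.0, 57.0])]
top screwdriver_blue [(0.73, [242.0, 207.0, 5.0, 59.0]), (0.22, [258.0, 146.0, 21.0, 29.0])]
top putty_tin [(0.93, [257.0, 144.0, 26.0, 31.0])]
top weight_1 [(0.46, [379.0, 227.0, 12.0, 9.0])]
```

```bash
python3 - <<'E'
import cv2
a=cv2.imread("pics/scene0.png");b=cv2.imread("pics/top0.png")
cv2.imwrite("pics/scene0c.png",cv2.resize(a[170:320,180:380],None,fx=4,fy=4,interpolation=cv2.INTER_CUBIC))
cv2.imwrite("pics/top0c.png",cv2.resize(b[130:290,140:400],None,fx=3,fy=3,interpolation=cv2.INTER_CUBIC))
E
```

```text
(no output)
```

View pics/scene0.png

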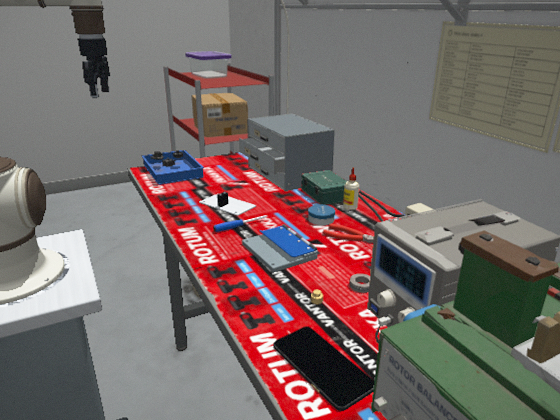

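View pics/scene0c.png

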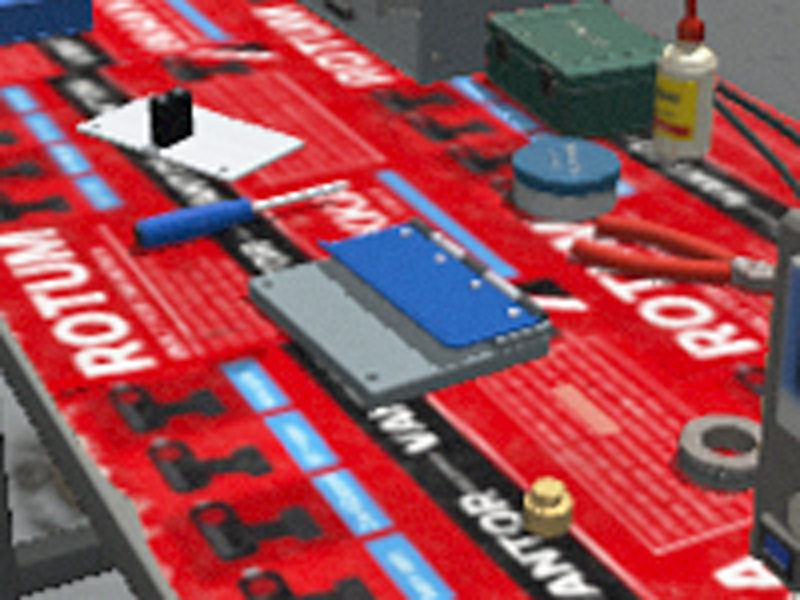

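View pics/top0c.png

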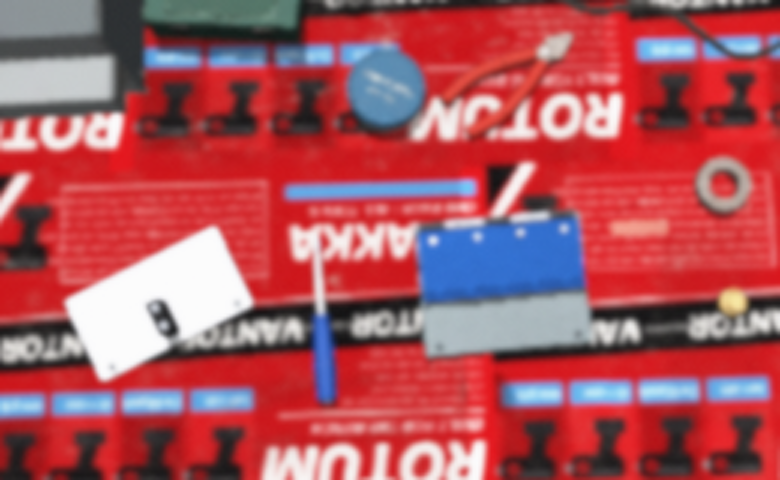

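The pictures show the white strip with its black block at top px (165–222, 208–257). The screwdriver is at x≈244. The bed is at (278–336, 195–252), with its leaf towards the top of the picture (+x). Next I'll fit the poses.

```bash
cat > h.py <<'E'
import cv2,numpy as np
from bench import arm
from scipy.optimize import minimize
S=8
def proj(c,P):
    p=arm.camera_params(c);K=np.array([[p["fx"],0,p["cx"]],[0,p["fy"],p["cy"]],[0,0,1.]])
    return cv2.projectPoints(np.asarray(P,float).reshape(-1,3),np.array(p["rvec"]),np.array(p["tvec"]),K,None)[0].reshape(-1,2)
def ground(c,uv,z):
    p=arm.camera_params(c);K=np.array([[p["fx"],0,p["cx"]],[0,p["fy"],p["cy"]],[0,0,1.]])
    R=cv2.Rodrigues(np.array(p["rvec"]))[0];t=np.array(p["tvec"]);C=-R.T@t
    d=R.T@np.linalg.inv(K)@np.array([uv[0],uv[1],1.]);return C+d*(z-C[2])/d[2]
def box(x0,x1,y0,y1,z0,z1): return np.array([[a,b,c] for a in(x0,x1) for b in(y0,y1) for c in(z0,z1)],float)
def tf(P,x,y,yaw,z=0):
    c,s=np.cos(yaw),np.sin(yaw);return P@np.array([[c,-s,0],[s,c,0],[0,0,1]]).T+[x,y,z]
STRIP=[box(-37.5,37.5,-70,70,0,4),box(-31.5,-1.5,-7,7,4,38)]
BED=[box(-55,55,-70,70,0,12),box(20,55,-70,70,12,19),box(-10.5,52.5,-68,68,21,23.5)]
def render(c,boxes,q,z=0):
    im=np.zeros((420,560),np.uint8)
    u=[proj(c,tf(b,*q,z)) for b in boxes]
    big=np.vstack(u);x0,y0=np.floor(big.min(0)-3).astype(int);x1,y1=np.ceil(big.max(0)+3).astype(int)
    m=np.zeros(((y1-y0)*S,(x1-x0)*S),np.uint8)
    for p in u:
        h=cv2.convexHull(((p-[x0,y0]+.5)*S).astype(np.float32));cv2.fillConvexPoly(m,np.round(h*16-8).astype(np.int32),255,shift=4)
    out=np.zeros((420,560));out[y0:y1,x0:x1]=cv2.resize(m,(x1-x0,y1-y0),interpolation=cv2.INTER_AREA)/255.
    return out
def fit(boxes,masks,q0,z=0):
    f=lambda q:sum(np.abs(render(c,boxes,q,z)-m).sum()/m.sum() for c,m in masks.items())
    r=minimize(f,q0,method="Nelder-Mead",options=dict(initial_simplex=[q0]+[list(np.add(q0,d)) for d in([8,0,0],[0,8,0],[0,0,.08])],xatol=.02,fatol=1e-5))
    return r.x,r.fun
E
python3 - <<'E'
from h import *
for l,B,q0 in (("cover_strip",STRIP,None),("cover_bed",BED,None)):
    ms={c:np.load(f"m_{c}_{l}.npy").astype(float) for c in("top","scene")}
    v,u=np.nonzero(ms["top"]);g=ground("top",(u.mean(),v.mean()),6)
    best=[]
    for sub in (["top"],["scene"],["top","scene"]):
        c=[fit(B,{k:ms[k] for k in sub},[g[0],g[1],a]) for a in (0.05,.4,-.4)]
        print(l,sub,[(np.round(x,3).tolist(),round(f,3)) for x,f in sorted(c,key=lambda t:t[1])[:2]])
for l,z in (("screwdriver_blue",5),("putty_tin",14),("weight_1",10)):
    m=np.load(f"m_top_{l}.npy");v,u=np.nonzero(m);print(l,ground("top",(u.mean(),v.mean()),z).round(1), ground("top",(u.mean(),v.min()),z).round(1), ground("top",(u.mean(),v.max()),z).round(1))
E
```

```text
cover_strip ['top'] [([513.351, 135.876, 0.44], np.float64(0.049)), ([513.267, 136.245, 0.435], np.float64(0.049))]
cover_strip ['scene'] [([514.025, 144.728, 0.435], np.float64(0.055)), ([513.954, 144.726, 0.434], np.float64(0.055))]
cover_strip ['top', 'scene'] [([513.737, 138.7, 0.44], np.float64(0.209)), ([513.303, 138.957, 0.447], np.float64(0.209))]Traceback (most recent call last):
  File "<stdin>", line 7, in <module>
  File "h.py", line 28, in fit
    r=minimize(f,q0,method="Nelder-Mead",options=dict(initial_simplex=[q0]+[list(np.add(q0,d)) for d in([8,0,0],[0,8,0],[0,0,.08])],xatol=.02,fatol=1e-5))
    res = _minimize_neldermead(fun, x0, args, callback, bounds=bounds,
                               **options)
    fxcc = func(xcc)
    fx = function(np.copy(x), *(wrapper_args + args))
  File "h.py", line 27, in <lambda>
    f=lambda q:sum(np.abs(render(c,boxes,q,z)-m).sum()/m.sum() for c,m in masks.items())
               ~~~^^^^^^^^^^^^^^^^^^^^^^^^^^^^^^^^^^^^^^^^^^^^^^^^^^^^^^^^^^^^^^^^^^^^^^
  File "h.py", line 27, in <genexpr>
    f=lambda q:sum(np.abs(render(c,boxes,q,z)-m).sum()/m.sum() for c,m in masks.items())
                          ~~~~~~^^^^^^^^^^^^^
  File "h.py", line 19, in render
    u=[proj(c,tf(b,*q,z)) for b in boxes]
       ~~~~^^^^^^^^^^^^^^
  File "h.py", line 6, in proj
    p=arm.camera_params(c);K=np.array([[p["fx"],0,p["cx"]],[0,p["fy"],p["cy"]],[0,0,1.]])
ValueError: time passes only in moves, steps and waits
```

```bash
sed -i 's/^from bench import arm/from bench import arm\n_P={}\ndef cp(c):\n    if c not in _P:_P[c]=arm.camera_params(c)\n    return _P[c]/; s/p=arm.camera_params(c)/p=cp(c)/' h.py
cat >> h.py <<'E'
def near(boxes,q,c,pad=10,z=0):
    m=(render(c,boxes,q,z)>0).astype(np.uint8);return cv2.dilate(m,np.ones((2*pad+1,)*2))>0
def redness(im):
    h=cv2.cvtColor(im,cv2.COLOR_RGB2HSV);return h
E
python3 - <<'E'
from h import *
s=arm.read_state();print(s["clock"])
for c in("top","scene"):
    im=cv2.imread(f"pics/{c}0.png")[:,:,::-1].copy();h=cv2.cvtColor(im,cv2.COLOR_RGB2HSV)
    for l,B,q0 in (("cover_strip",STRIP,[513.5,138,.44]),("cover_bed",BED,None)):
        m=np.load(f"m_{c}_{l}.npy").astype(float)
        if q0 is None:
            v,u=np.nonzero(np.load(f"m_top_{l}.npy"));g=ground("top",(u.mean(),v.mean()),10);q0=[g[0],g[1],-.05]
        print(c,l,"mask",[np.round(x,3).tolist() for x in fit(B,{c:m},q0)])
        v,u=np.nonzero(m);print("mask box",u.min(),u.max(),v.min(),v.max())
        vis=cv2.resize(im,None,fx=4,fy=4,interpolation=cv2.INTER_CUBIC)[:,:,::-1].copy()
        q=fit(B,{c:m},q0)[0]
        for b in B:
            p=proj(c,tf(b,*q));p=((p+.5)*4).astype(int)
            for i in range(8):
                for j in range(i):
                    if bin(i^j).count("1")==1: cv2.line(vis,p[i].tolist(),p[j].tolist(),(0,255,255),1)
        x0,y0=max(u.min()-20,0)*4,(v.min()-20)*4
        cv2.imwrite(f"pics/ov_{c}_{l}.png",vis[y0:y0+400,x0:x0+440])
a=[cv2.imread(f"pics/ov_{c}_{l}.png") for c in("top","scene") for l in("cover_strip","cover_bed")]
a=[cv2.resize(cv2.copyMakeBorder(x,0,400-x.shape[0],0,440-x.shape[1],0),(400,300)) if 0 else cv2.copyMakeBorder(x,0,400-x.shape[0],0,440-x.shape[1],0)[:300,:400] for x in a]
cv2.imwrite("pics/ov.png",np.vstack([np.hstack(a[:2]),np.hstack(a[2:])]))
E
```

```text
0.6
top cover_strip mask [[513.285, 136.204, 0.439], 0.049]
mask box 163 223 207 255
top cover_bed mask [[521.775, -153.664, 0.068], 0.036]
mask box 277 336 198 248
scene cover_strip mask [[514.117, 144.491, 0.428], 0.055]
mask box 200 254 191 214
scene cover_bed mask [[523.319, -148.141, 0.062], 0.04]
mask box 242 317 224 271
```

View pics/ov.png

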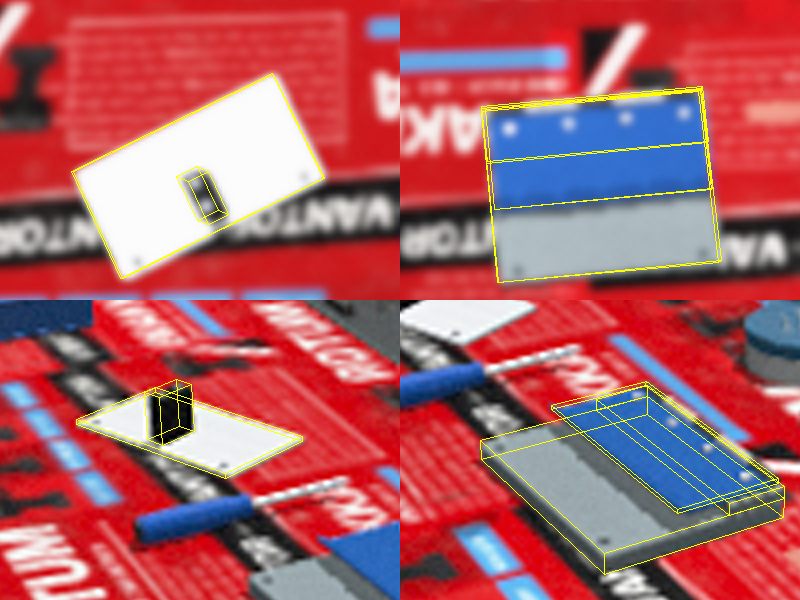

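Both overlays fit well. The strip is at about (513, 137), yaw 0.44, and the bed at about (522, −153), yaw 0.066. The two cameras differ by several mm in y, but the strip-to-bed offset agrees to within about 3 mm. Next I'll work out the move to above the block.

```bash
cat > k.py <<'E'
import numpy as np
from scipy.spatial.transform import Rotation as R
def tool(yaw,pitch=0):  # tool y down, z jaw along strip y (sign chosen later)
    y=np.array([0,0,-1.]);z=np.array([-np.sin(yaw),np.cos(yaw),0]);x=np.cross(y,z)
    return R.from_matrix(np.c_[x,y,z])
def delta(p0,R0,p1,R1):
    sh=R0.inv().apply(np.subtract(p1,p0))/10;rv=(R0.inv()*R1).as_rotvec(degrees=True)
    return np.round(sh,2),np.round(rv,2)
E
python3 - <<'E'
from k import *
R0=R.from_quat([-0.161,-0.688,0.689,0.161]);print(R0.as_matrix().round(3))
for yaw in(.439,.439+np.pi): print(delta([277.322,560.082,250.312],R0,[498.6,130.5,110],tool(yaw)))
E
```

```text
[[-0.896 -0.    -0.443]
 [ 0.443 -0.001 -0.896]
 [-0.    -1.     0.001]]
(array([-38.88,  14.08,  28.67]), array([-2.0000e-02,  1.2852e+02, -1.0000e-01]))
(array([-38.88,  14.08,  28.67]), array([-8.000e-02, -5.148e+01,  2.000e-02]))
```

```bash
r='[1,-38.88,8,28.67,0,128.5,0]'; python3 -m inch '[[1,-38.88,8,28.67,0,128.5,0],[1,-38.88,8,28.67,0,128.5,0],[1,-38.88,8,28.67,0,128.5,0],[1,-38.88,8,28.67,0,128.5,0],[1,-38.88,8,28.67,0,128.5,0],[1,-38.88,8,28.67,0,128.5,0],[1,-38.88,8,28.67,0,128.5,0],[1,-38.88,8,28.67,0,128.5,0],[1,-38.88,8,28.67,0,128.5,0],[1,-38.88,8,28.67,0,128.5,0],[1,-38.88,8,28.67,0,128.5,0],[1,-38.88,8,28.67,0,128.5,0],[1,-38.88,8,28.67,0,128.5,0],[1,-38.88,8,28.67,0,128.5,0],[1,-38.88,8,28.67,0,128.5,0],[1,-38.88,8,28.67,0,128.5,0],[1,-38.88,8,28.67,0,128.5,0],[1,-38.88,8,28.67,0,128.5,0],[1,-38.88,8,28.67,0,128.5,0],[1,-38.88,8,28.67,0,128.5,0]]'
python3 - <<'E'
from h import *
from k import *
s=arm.read_state();print(np.round(s["joints"],3),R.from_quat(s["ee_rot"]).as_matrix().round(3))
im=arm.get_image("top");im2=arm.get_image("scene")
cv2.imwrite("pics/a1.png",np.hstack([cv2.resize(im[160:285,130:255],(400,400),interpolation=2),cv2.resize(im2[120:245,160:285],(400,400),interpolation=2)])[:,:,::-1])
E
```

```text
clock: 2.27
position: [498.6, 130.6, 170.5]
ee_rot: [-0.69, -0.155, 0.155, 0.69]
contact_force: [-1.0, 1.1, -0.4]
gripper_width: 85.3
[ 0.572  0.276 -0.373  0.    -0.921 -1.7  ] [[ 0.904  0.    -0.428]
 [ 0.428  0.     0.904]
 [ 0.    -1.     0.   ]]
```

View pics/a1.png

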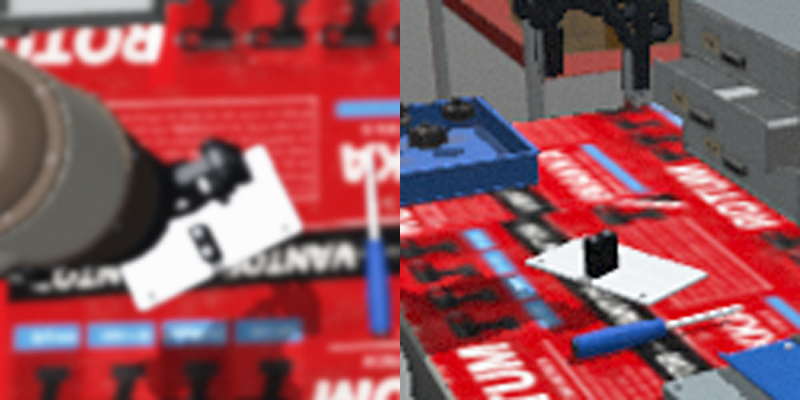

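```bash
python3 - <<'E'
from h import *
for c,o in(("top",(130,160)),("scene",(160,120))):
    p=np.array([498.6,130.6,170.5]);d=np.array([-.428,.904,0])
    P=[p,p+42*d+[0,0,-6],p-42*d+[0,0,-6]]
    print(c,((proj(c,P)-o)*3.2).round())
    q=cp(c);Rm=cv2.Rodrigues(np.array(q["rvec"]))[0];print(-Rm.T@q["tvec"])
E
```

```text
top [[154. 222.]
 [ 98. 252.]
 [214. 195.]]
[ 411.24757064  -70.77175663 1008.4245388 ]
scene [[191.  80.]
 [154.  78.]
 [230.  97.]]
[ 131.42983342 -916.6933945   487.62524925]
```

```bash
python3 -m inch '[[1,0.08,4,0.18,0,0,0],[1,0.08,8,0.18,0,0,0],[1,0.08,11,0.18,0,0,0],[1,0.08,13,0.18,0,0,0],[1,0.08,14,0.18,0,0,0],[1,0.08,14.3,0.18,0,0,0],[1,0.08,14.3,0.18,0,0,0],[1,0.08,14.3,0.18,0,0,0]]'
python3 - <<'E'
from h import *
im=arm.get_image("top");im2=arm.get_image("scene")
cv2.imwrite("pics/a2.png",np.hstack([cv2.resize(im[160:285,130:255],(400,400),interpolation=2),cv2.resize(im2[120:245,160:285],(400,400),interpolation=2)])[:,:,::-1])
E
```

```text
clock: 3.03
position: [499.5, 133.1, 28.5]
ee_rot: [-0.69, -0.155, 0.153, 0.69]
contact_force: [0.3, -0.3, 0.9]
gripper_width: 85.3
```

View pics/a2.png

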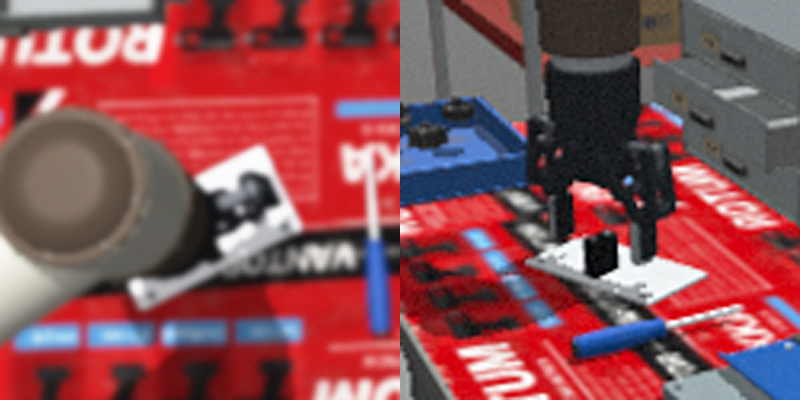

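```bash
python3 -m inch '[[0,0,0,0,0,0,0],[0,0,0,0,0,0,0],[0,0,0,0,0,0,0],[0,0,0,0,0,0,0],[0,0,0,0,0,0,0],[0,0,0,0,0,0,0],[0,0,0,0,0,0,0],[0,0,0,0,0,0,0],[0,0,0,0,0,0,0],[0,0,0,0,0,0,0],[0,0,0,0,0,0,0],[0,0,0,0,0,0,0]]'
python3 - <<'E'
from h import *
from k import *
s=arm.read_state();print(s["position"],R.from_quat(s["ee_rot"]).as_matrix().round(3)[:,0],s["contact_force"])
E
```

```text
clock: 4.13
position: [498.7, 132.7, 27.6]
ee_rot: [-0.69, -0.154, 0.154, 0.69]
contact_force: [-0.7, 0.3, 4.1]
gripper_width: 13.0
[498.71026185 132.72227795  27.56301609] [0.905 0.425 0.001] [-0.72962588  0.27695672  4.10869576]
```

```bash
python3 - <<'E'
from k import *
print(delta([498.7,132.7,27.3],tool(.439),[448.5,-156.4,85],tool(.066)))
E
python3 -m inch '[[0,0,-0.5,0,0,0,0],[0,0,-2,0,0,0,0],[0,0,-4,0,0,0,0],[0,0,-5.77,0,0,0,0]]'
```

```text
(array([-16.83,  -5.77, -24.03]), array([ 0.  , 21.37,  0.  ]))
clock: 4.47
position: [497.6, 132.1, 85.0]
ee_rot: [0.69, 0.153, -0.155, -0.69]
contact_force: [0.2, -0.7, -0.5]
gripper_width: 13.1
```

```bash
python3 -m inch '[[0,-1,0,-1.4,0,1.5,0],[0,-3,0,-4.3,0,4,0],[0,-5,0,-7.2,0,7,0],[0,-7.2,0,-10.3,0,10,0],[0,-9.5,0,-13.5,0,13,0],[0,-11.7,0,-16.7,0,16,0],[0,-13.6,0,-19.4,0,18.5,0],[0,-15.2,0,-21.7,0,20.5,0],[0,-16.3,0,-23.3,0,21.37,0],[0,-16.83,0,-24.03,0,21.37,0],[0,-16.83,0,-24.03,0,21.37,0],[0,-16.83,0,-24.03,0,21.37,0]]'
cat > look.py <<'E'
import sys
from h import *
from k import *
n=sys.argv[1]
s=arm.read_state();p=np.array(s["position"]);M=R.from_quat(s["ee_rot"]).as_matrix()
yaw=np.arctan2(M[1,0],M[0,0]);print("tcp",p.round(1),"yaw",round(yaw,4),"F",np.round(s["contact_force"],1),"T",np.round(s["wrist_torque"],2),"grip",round(s["gripper_width"],1),"xaxis z",M[2].round(4))
o=[];print(s["clock"])
for c in("top","scene"):
    im=arm.get_image(c);np.save(f"im_{n}_{c}.npy",im)
    for l in("cover_strip","cover_bed"):
        r=arm.masks_of(l,c)
        if r: np.save(f"m_{n}_{c}_{l}.npy",r[0]["mask"]);print(c,l,round(r[0]["conf"],2),r[0]["extent"])
    x0,y0=(240,160) if c=="top" else (210,170)
    o.append(cv2.resize(im[y0:y0+100,x0:x0+100],(400,400),interpolation=2))
cv2.imwrite(f"pics/{n}.png",np.hstack(o)[:,:,::-1])
E
python3 look.py b1
```

```text
clock: 5.47
position: [447.9, -156.4, 84.7]
ee_rot: [-0.707, -0.023, 0.023, 0.707]
contact_force: [0.6, 0.1, -0.7]
gripper_width: 13.2
tcp [ 447.9 -156.4   84.7] yaw 0.0652 F [ 0.6  0.1 -0.7] T [ 0.01 -0.03 -0.  ] grip 13.2 xaxis z [-8.e-04 -1.e+00  3.e-04]
5.4667
top cover_bed 0.62 [280.0, 193.3, 51.8, 29.8]
scene cover_strip 0.57 [225.1, 217.4, 62.2, 34.4]
scene cover_bed 0.77 [242.9, 222.7, 71.3, 49.8]
```

View pics/b1.png

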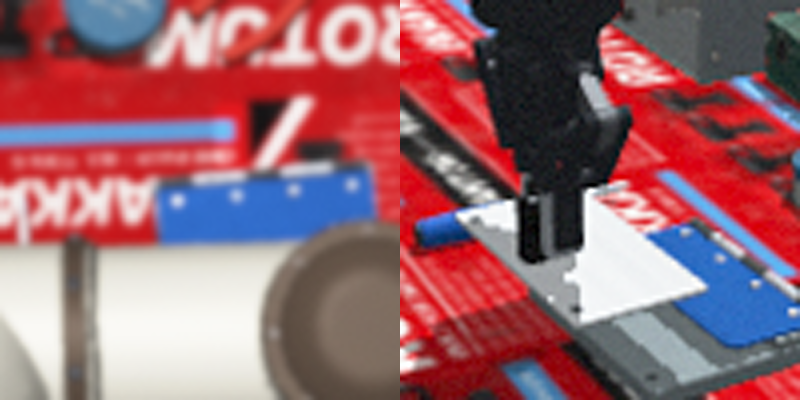

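```bash
cat > fitc.py <<'E'
# corner overlay helper: scene view, draw predicted strip/bed
import sys
from h import *
def ov(n,c,items,x0,y0,w,h,k):
    im=np.load(f"im_{n}_{c}.npy");vis=cv2.resize(im[y0:y0+h,x0:x0+w],None,fx=k,fy=k,interpolation=cv2.INTER_CUBIC)[:,:,::-1].copy()
    for B,q,z,col in items:
        for b in B:
            p=((proj(c,tf(b,*q,z))-[x0,y0]+.5)*k-.5).round().astype(int)
            for i in range(8):
                for j in range(i):
                    if bin(i^j).count("1")==1: cv2.line(vis,p[i].tolist(),p[j].tolist(),col,1,cv2.LINE_AA)
    return vis
E
python3 - <<'E'
from fitc import *
m=np.load("m_b1_scene_cover_strip.npy");
p=np.array([447.9,-156.4]);yaw=.0652
q=[p[0]+16.5*np.cos(yaw),p[1]+16.5*np.sin(yaw),yaw];print(q)
v=ov("b1","scene",[(STRIP,q,84.7-26,(0,255,255)),(BED,[523.3,-148.1,.062],0,(0,255,0))],215,200,100,75,8)
cv2.imwrite("pics/b1o.png",v)
E
```

```text
[np.float64(464.3649413422866), np.float64(-155.32496204947884), 0.0652]
```

View pics/b1o.png

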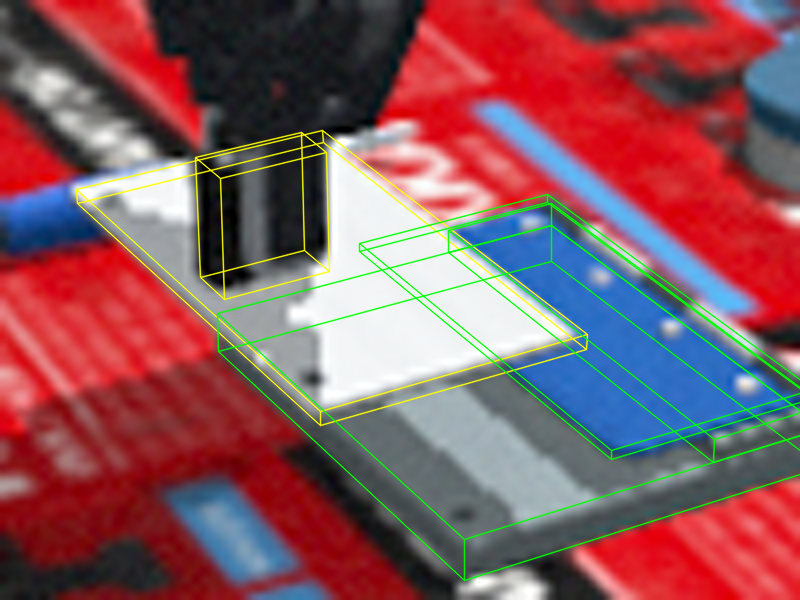

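```bash
python3 - <<'E'
from fitc import *
p=np.array([447.9,-156.4]);yaw=.0652
q=[p[0]+16.5*np.cos(yaw),p[1]+16.5*np.sin(yaw),yaw]
a=ov("b1","scene",[],245,230,50,37,16);cv2.imwrite("pics/b1z.png",a)
u=(proj("scene",tf(STRIP[0],*q,58.7))-[245,230]+.5)*16;print(u.round())
E
```

```text
[[ 162.  371.]
 [ 161.  342.]
 [-325.  -73.]
 [-326. -100.]
 [ 694.  218.]
 [ 694.  190.]
 [ 167. -194.]
 [ 166. -220.]]
```

View pics/b1z.png

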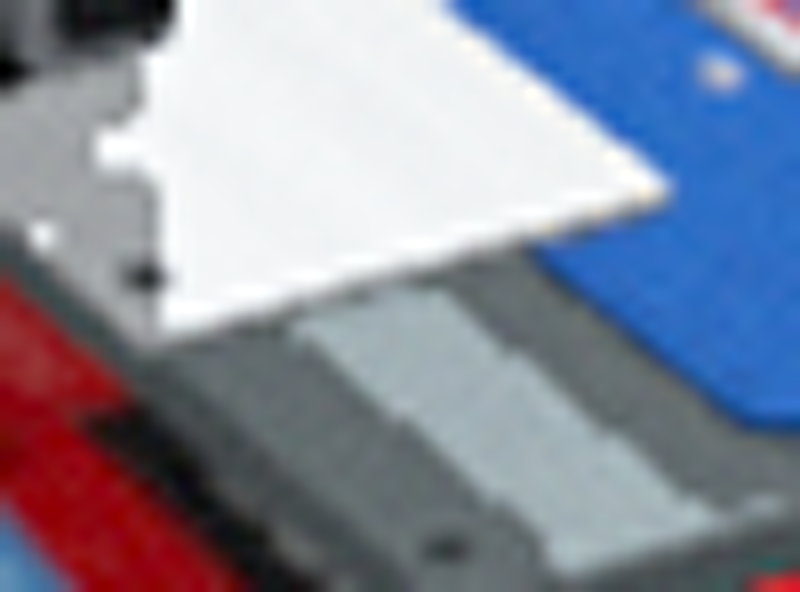

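```bash
python3 -m inch '[[0,0,1,0.1,0,0,0],[0,0,2.2,0.2,0,0,0],[0,0,3.3,0.2,0,0,0],[0,0,3.9,0.2,0,0,0],[0,0,4.1,0.2,0,0,0],[0,0,4.1,0.2,0,0,0],[0,0,4.1,0.2,0,0,0]]'
python3 look.py b2 
cat > z2.py <<'E'
import sys
from fitc import *
from k import *
n=sys.argv[1];x,y,z,yaw=map(float,sys.argv[2:6])
q=[x+16.5*np.cos(yaw),y+16.5*np.sin(yaw),yaw]
a=ov(n,"scene",[],235,212,80,60,10);cv2.imwrite(f"pics/{n}z.png",a)
u=(proj("scene",tf(STRIP[0],*q,z-26))-[235,212]+.5)*10;print("strip",u.round().tolist())
u=(proj("scene",tf(BED[0],523.3,-148.1,.062))-[235,212]+.5)*10;print("bed",u.round().tolist())
E
python3 z2.py b2 448 -154.3 44 .0652
```

```text
clock: 6.35
position: [448.6, -154.4, 44.3]
ee_rot: [0.707, 0.024, -0.023, -0.707]
contact_force: [-0.2, 0.3, -1.0]
gripper_width: 13.3
tcp [ 448.6 -154.4   44.3] yaw 0.0666 F [-0.2  0.3 -1. ] T [-0.05  0.03  0.01] grip 13.3 xaxis z [ 6.e-04 -1.e+00 -2.e-04]
6.35
top cover_bed 0.55 [278.1, 195.1, 57.8, 30.0]
scene cover_strip 0.88 [226.0, 235.5, 56.9, 36.8]
scene cover_bed 0.68 [261.9, 224.7, 53.2, 47.9]
strip [[202.0, 588.0], [201.0, 571.0], [-97.0, 296.0], [-98.0, 280.0], [527.0, 488.0], [528.0, 471.0], [204.0, 217.0], [204.0, 201.0]]
bed [[381.0, 606.0], [381.0, 555.0], [73.0, 319.0], [71.0, 272.0], [828.0, 465.0], [830.0, 416.0], [489.0, 207.0], [489.0, 161.0]]
```

View pics/b2z.png

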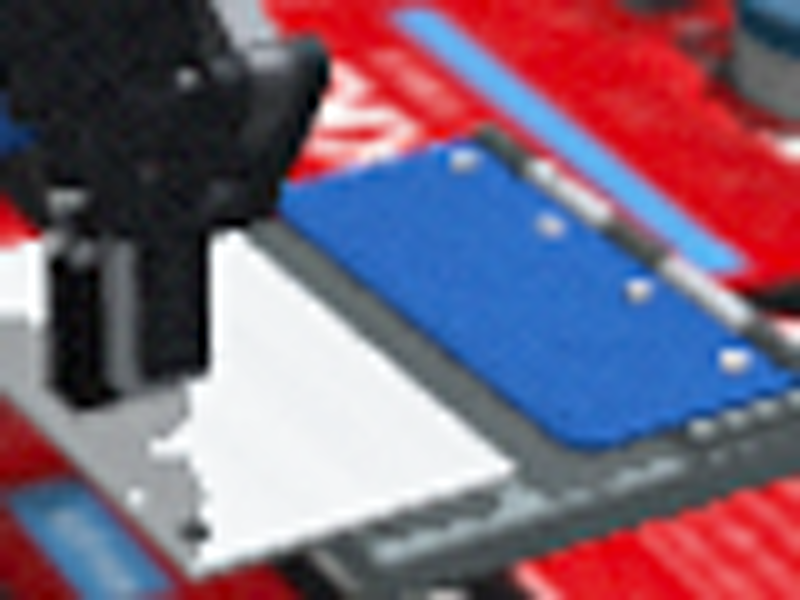

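```bash
python3 - <<'E'
from fitc import *
im=cv2.imread("pics/scene0.png")[:,:,::-1];np.save("im_i0_scene.npy",im)
P=[]
for x0,y0 in((258,255),(290,240)):
    a=ov("i0","scene",[],x0,y0,25,25,16)
    b=ov("i0","scene",[(BED[:1],[523.3,-148.1,.062],0,(0,255,255))],x0,y0,25,25,16)
    P.append(np.hstack([a,b])[:300])
cv2.imwrite("pics/i0z.png",np.vstack(P))
E
```

```text
(no output)
```

View pics/i0z.png

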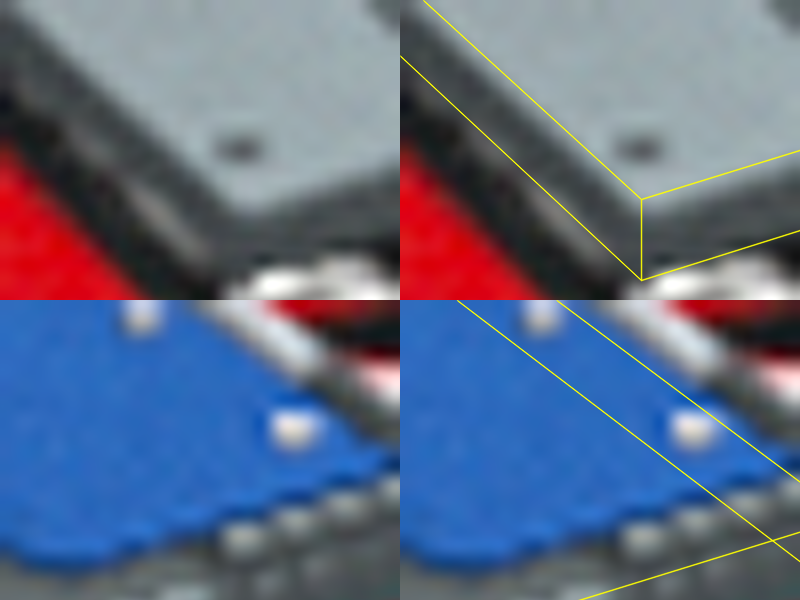

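```bash
python3 - <<'E'
from fitc import *
x,y,z,yaw=448.6,-154.4,44.3,.066
q=[x+16.5*np.cos(yaw)-1.9,y+16.5*np.sin(yaw)+1.8,yaw]
it=[(STRIP[:1],q,z-26,(0,255,255)),(BED[:1],[522.6,-150.8,.064],0,(0,255,0))]
cv2.imwrite("pics/b2o.png",ov("b2","scene",it,250,240,66,37,12))
cv2.imwrite("pics/i0o.png",ov("i0","scene",it[1:],240,220,78,56,10))
E
```

```text
(no output)
```

View pics/b2o.png

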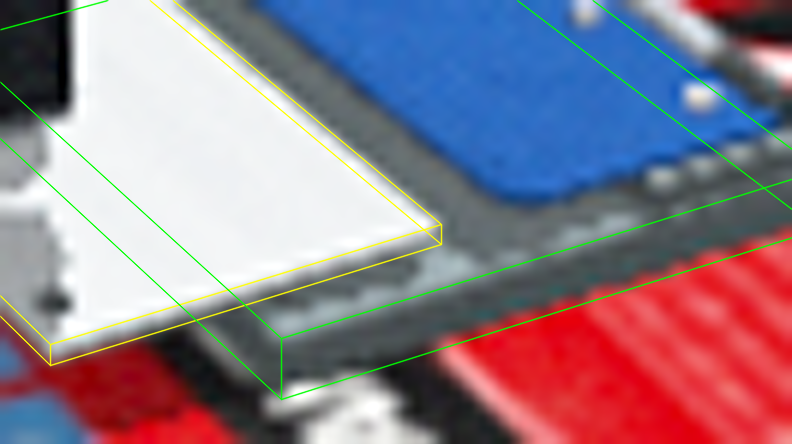

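View pics/i0o.png

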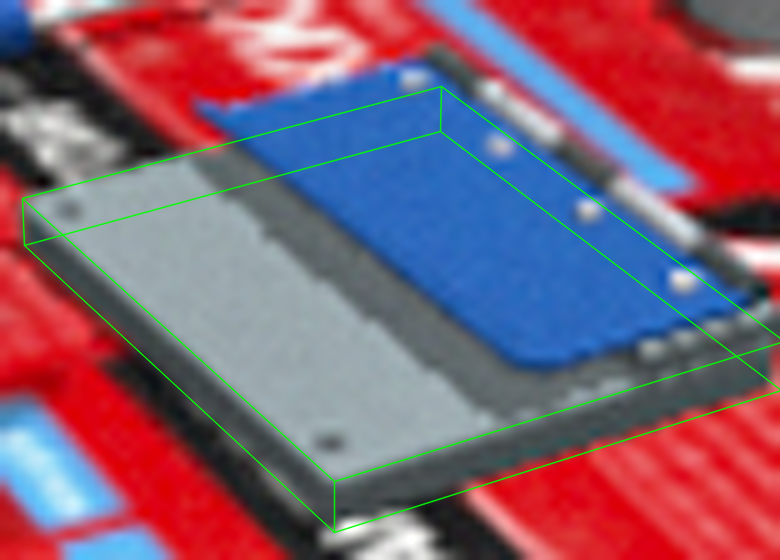

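```bash
python3 -m inch '[[0,0,0,-0.17,0,0,0],[0,0,0.15,-0.33,0,0,0],[0,0,0.3,-0.33,0,0,0],[0,0,0.4,-0.33,0,0,0],[0,0,0.4,-0.33,0,0,0],[0,0,0.4,-0.33,0,0,0]]'
python3 look.py b3; python3 z2.py b3 448.6 -157.6 38.5 .066
```

```text
clock: 7.15
position: [448.3, -157.8, 39.8]
ee_rot: [0.707, 0.023, -0.023, -0.707]
contact_force: [0.6, 0.7, -1.6]
gripper_width: 12.9
tcp [ 448.3 -157.8   39.8] yaw 0.0661 F [ 0.6  0.7 -1.6] T [-0.01  0.07  0.  ] grip 12.9 xaxis z [-4.e-04 -1.e+00  0.e+00]
7.15
top cover_bed 0.67 [283.2, 198.3, 50.0, 26.4]
scene cover_strip 0.8 [226.2, 238.7, 61.3, 36.2]
scene cover_bed 0.92 [262.3, 226.3, 54.2, 45.3]
strip [[212.0, 620.0], [212.0, 602.0], [-88.0, 324.0], [-89.0, 308.0], [537.0, 518.0], [538.0, 501.0], [213.0, 243.0], [213.0, 228.0]]
bed [[381.0, 606.0], [381.0, 555.0], [73.0, 319.0], [71.0, 272.0], [828.0, 465.0], [830.0, 416.0], [489.0, 207.0], [489.0, 161.0]]
```

View pics/b3z.png

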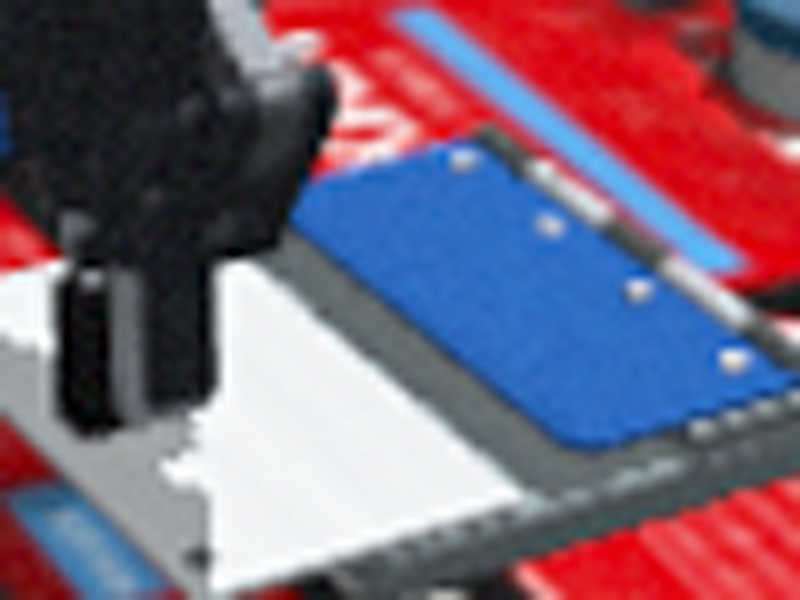

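```bash
python3 -m inch '[[0,0.3,0,0,0,0,0],[0,0.7,0,0,0,0,0],[0,1.1,0,0,0,0,0],[0,1.5,0,0,0,0,0],[0,1.9,0,0,0,0,0],[0,2.3,0,0,0,0,0],[0,2.7,0,0,0,0,0],[0,3,0,0,0,0,0],[0,3,0,0,0,0,0],[0,3,0,0,0,0,0]]'
python3 look.py b4; python3 z2.py b4 478.2 -155.8 38.5 .066
```

```text
clock: 8.28
position: [478.3, -155.7, 39.9]
ee_rot: [-0.707, -0.023, 0.023, 0.707]
contact_force: [-0.7, 0.2, 0.1]
gripper_width: 12.8
tcp [ 478.3 -155.7   39.9] yaw 0.066 F [-0.7  0.2  0.1] T [-0.03  0.04 -0.  ] grip 12.8 xaxis z [-2.e-04 -1.e+00  1.e-04]
8.2833
top cover_bed 0.66 [277.8, 198.9, 37.2, 10.9]
scene cover_strip 0.76 [237.0, 233.6, 60.6, 36.3]
strip [[344.0, 579.0], [344.0, 562.0], [34.0, 292.0], [33.0, 276.0], [660.0, 480.0], [660.0, 463.0], [327.0, 213.0], [326.0, 198.0]]
bed [[381.0, 606.0], [381.0, 555.0], [73.0, 319.0], [71.0, 272.0], [828.0, 465.0], [830.0, 416.0], [489.0, 207.0], [489.0, 161.0]]
```

View pics/b4z.png

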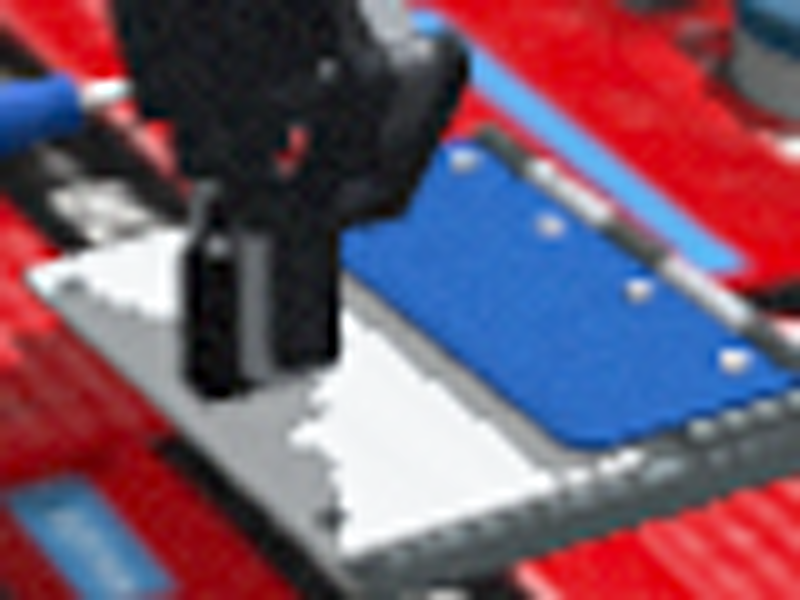

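The strip's nose is under the leaf, and the leaf's edge has stayed at the same pixels. I'll carry on towards the stop in small steps.

```bash
python3 -m inch '[[0,0.3,0,0,0,0,0],[0,0.6,0,0,0,0,0],[0,0.8,0,0,0,0,0],[0,0.9,0,0,0,0,0],[0,0.9,0,0,0,0,0]]'
python3 -m inch '[[0,0.08,0,0,0,0,0],[0,0.15,0,0,0,0,0],[0,0.15,0,0,0,0,0]]'
```

```text
clock: 9.0
position: [487.7, -155.1, 40.0]
ee_rot: [0.707, 0.023, -0.023, -0.707]
contact_force: [-0.6, 0.3, -1.8]
gripper_width: 13.0
clock: 9.25
position: [488.3, -155.1, 39.9]
ee_rot: [-0.707, -0.023, 0.024, 0.707]
contact_force: [-0.3, 0.3, -0.2]
gripper_width: 13.0
```

```bash
python3 -m inch '[[0,0.08,0,0,0,0,0],[0,0.15,0,0,0,0,0],[0,0.15,0,0,0,0,0]]'
python3 look.py b5; python3 z2.py b5 489.8 -154.9 38.5 .066
```

```text
clock: 9.5
position: [488.6, -155.1, 39.8]
ee_rot: [-0.707, -0.022, 0.025, 0.707]
contact_force: [-3.6, -0.0, 3.0]
gripper_width: 13.0
tcp [ 488.6 -155.1   39.8] yaw 0.0661 F [-3.6 -0.   3. ] T [-0.28  1.35  0.21] grip 13.0 xaxis z [-3.9e-03 -1.0e+00  3.0e-04]
9.5
top cover_strip 0.59 [282.4, 244.8, 3.6, 3.5]
scene cover_strip 0.83 [244.7, 230.3, 58.6, 38.3]
scene cover_bed 0.76 [244.2, 223.4, 70.5, 50.3]
strip [[394.0, 563.0], [394.0, 546.0], [80.0, 279.0], [80.0, 263.0], [706.0, 465.0], [707.0, 448.0], [370.0, 201.0], [370.0, 186.0]]
bed [[381.0, 606.0], [381.0, 555.0], [73.0, 319.0], [71.0, 272.0], [828.0, 465.0], [830.0, 416.0], [489.0, 207.0], [489.0, 161.0]]
```

View pics/b5z.png

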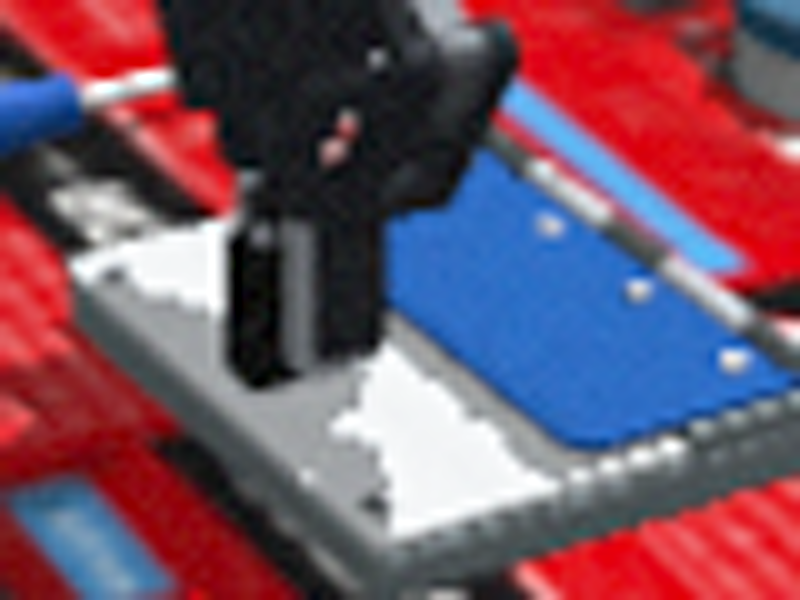

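```bash
python3 - <<'E'
from fitc import *
s=arm.read_state();print(np.round(s["contact_force"],2),np.round(s["wrist_torque"],2))
x,y,z,yaw=488.6,-155.1,38,.066
q=[x+16.5*np.cos(yaw)-1.9,y+16.5*np.sin(yaw)+1.8,yaw]
it=[(STRIP[:1],q,12,(0,255,255)),(BED[:1],[522.6,-150.8,.064],0,(0,255,0))]
a=ov("b5","scene",it,235,225,50,37,16)
b=ov("b5","scene",[],262,255,25,25,16);c=ov("b5","scene",[],238,225,25,25,16)
cv2.imwrite("pics/b5o.png",a);cv2.imwrite("pics/b5p.png",np.hstack([b,c]))
E
```

```text
[-5.2   0.26  1.75] [-0.23  1.43  0.23]
```

View pics/b5o.png

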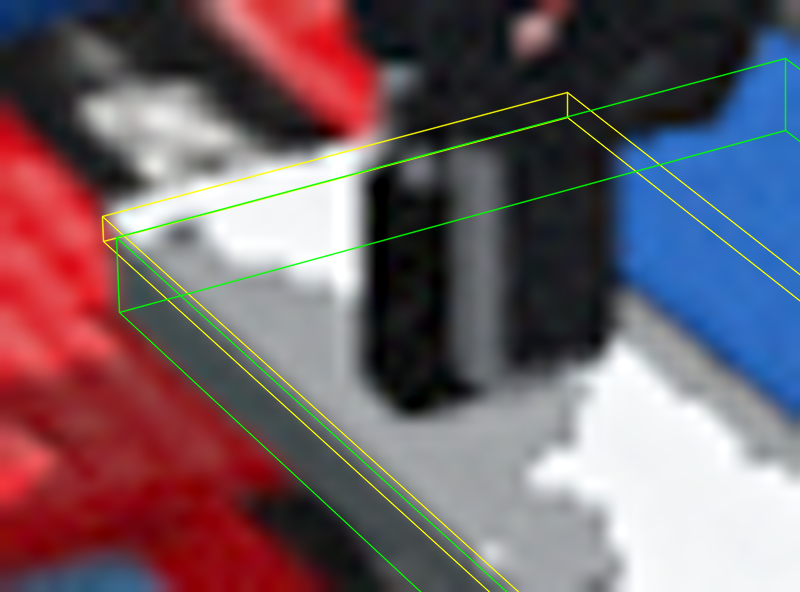

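View pics/b5p.png

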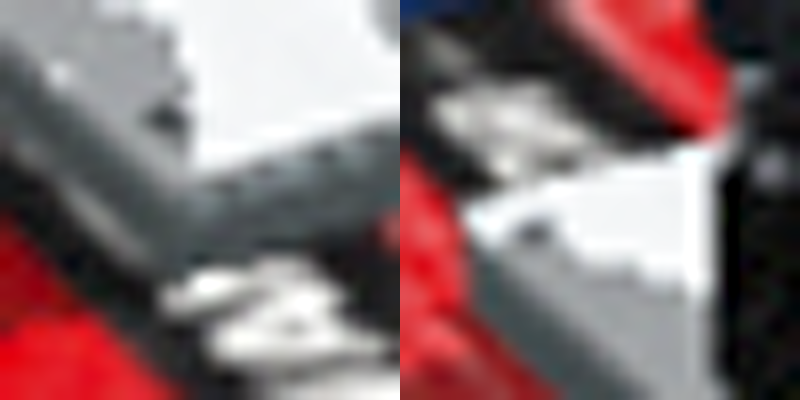

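```bash
python3 - <<'E'
from fitc import *
bx=522.6;by=-150.8;yw=.064
q=[bx-17.5*np.cos(yw),by-17.5*np.sin(yw),yw]
it=[(STRIP[:1],q,12,(0,255,255))]
cv2.imwrite("pics/b5q.png",np.vstack([np.hstack([ov("b5","scene",i,262,250,25,18,16),ov("b5","scene",i,238,228,25,18,16)]) for i in([],it)]))
E
```

```text
(no output)
```

View pics/b5q.png

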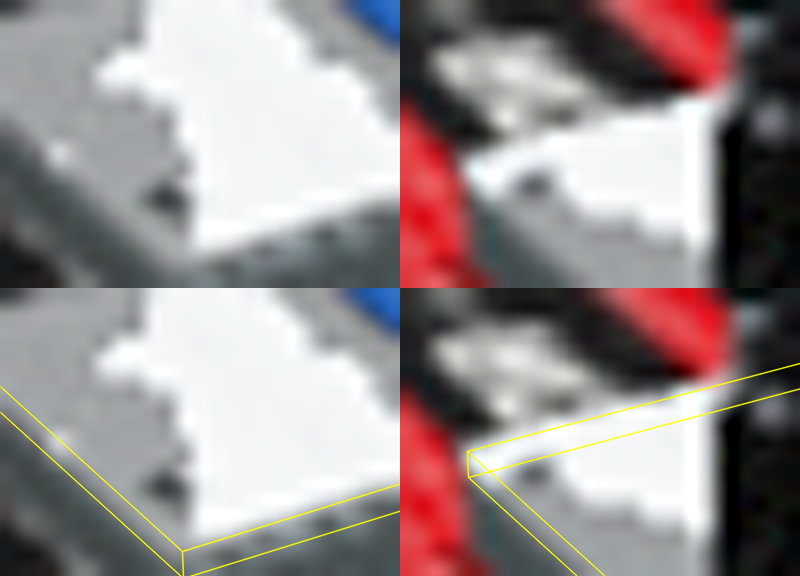

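```bash
python3 -m inch '[[0,-0.2,0,0,0,0,0],[0,-0.25,0,-0.06,0,0,0],[0,-0.25,0,-0.12,0,0,0],[0,-0.25,0,-0.12,0,0,0],[0,-0.15,0,-0.12,0,0,0],[0,-0.05,0,-0.12,0,0,0],[0,0,0,-0.12,0,0,0],[0,0,0,-0.12,0,0,0]]'
python3 look.py b6; python3 - <<'E'
from fitc import *
bx=522.6;by=-150.8;yw=.064
q=[bx-17.5*np.cos(yw),by-17.5*np.sin(yw),yw]
it=[(STRIP[:1],q,12,(0,255,255))]
cv2.imwrite("pics/b6q.png",np.vstack([np.hstack([ov("b6","scene",i,262,250,25,18,16),ov("b6","scene",i,238,228,25,18,16)]) for i in([],it)]))
E
```

```text
clock: 10.47
position: [488.7, -156.3, 39.8]
ee_rot: [-0.707, -0.022, 0.025, 0.707]
contact_force: [-5.5, -0.5, 1.0]
gripper_width: 13.2
tcp [ 488.7 -156.3   39.8] yaw 0.0661 F [-5.5 -0.5  1. ] T [-0.17  1.44  0.27] grip 13.2 xaxis z [-3.9e-03 -1.0e+00  2.0e-04]
10.4667
top cover_strip 0.38 [285.3, 244.4, 8.8, 2.2]
scene cover_strip 0.58 [240.0, 233.2, 62.9, 34.7]
scene cover_bed 0.72 [254.0, 224.7, 61.9, 45.8]
```

View pics/b6q.png

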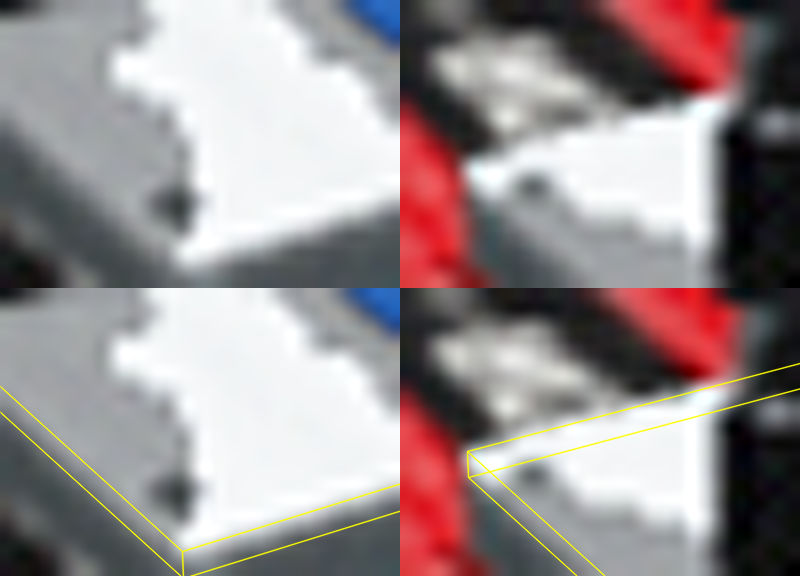

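View pics/b6.png

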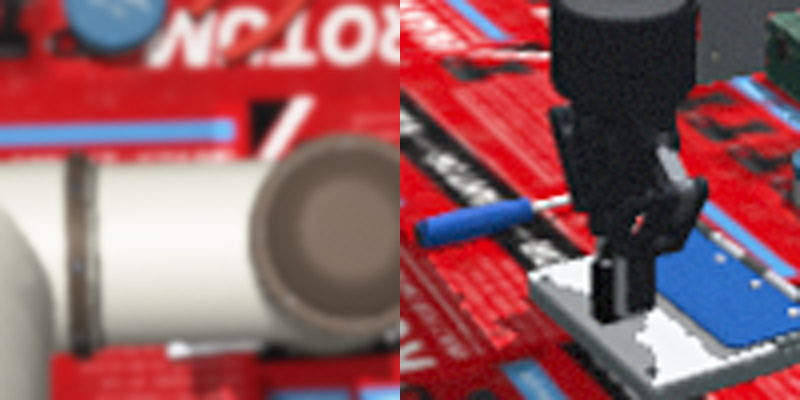

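```bash
python3 -m inch '[[0,-0.03,0.1,0,0,0,0],[0,-0.06,0.2,0,0,0,0],[0,-0.06,0.2,0,0,0,0],[0,-0.06,0.2,0,0,0,0]]'; python3 -c "
from bench import arm;import numpy as np;s=arm.read_state();print(np.round(s['contact_force'],2),np.round(s['wrist_torque'],2))"
```

```text
clock: 11.1
position: [488.6, -156.3, 39.5]
ee_rot: [0.707, 0.023, -0.024, -0.707]
contact_force: [-8.3, 0.8, 12.9]
gripper_width: 13.0
[-8.27  0.79 12.88] [0.45 2.26 0.27]
```

```bash
python3 -m inch '[[0,-0.05,-0.03,0,0,0,0],[0,-0.1,-0.05,0,0,0,0],[0,-0.1,-0.05,0,0,0,0],[0,-0.1,-0.05,0,0,0,0],[0,-0.1,-0.05,0,0,0,0]]'; python3 -c "
from bench import arm;import numpy as np;s=arm.read_state();print(np.round(s['contact_force'],2),np.round(s['wrist_torque'],2),np.round(s['position'],2))"
```

```text
clock: 11.52
position: [488.6, -156.3, 39.6]
ee_rot: [0.707, 0.024, -0.024, -0.707]
contact_force: [-5.9, 0.3, 7.8]
gripper_width: 13.0
[-5.9   0.27  7.85] [0.22 1.41 0.22] [ 488.64 -156.32   39.55]
```

```bash
python3 -m inch '[[0,-0.05,0.02,0,0,0,0],[0,-0.05,0.03,0,0,0,0],[0,-0.05,0.03,0,0,0,0],[0,-0.05,0.03,0,0,0,0],[0,-0.05,0.03,0,0,0,0],[0,-0.05,0.03,0,0,0,0]]'; python3 look.py b7; python3 z2.py b7 488.6 -156.3 38 .066; python3 - <<'E'
from fitc import *
it=[(STRIP[:1],[522.6-17.5,-150.8-1.1,.064],12,(0,255,255))]
cv2.imwrite("pics/b7q.png",np.vstack([np.hstack([ov("b7","scene",i,262,250,25,18,16),ov("b7","scene",i,238,228,25,18,16)]) for i in([],it)]))
E
```

```text
clock: 12.02
position: [488.6, -156.3, 39.6]
ee_rot: [0.707, 0.024, -0.023, -0.707]
contact_force: [-5.6, 1.9, 9.5]
gripper_width: 13.2
tcp [ 488.6 -156.3   39.6] yaw 0.067 F [-5.6  1.9  9.5] T [0.44 1.44 0.18] grip 13.2 xaxis z [ 8.e-04 -1.e+00 -4.e-04]
12.0167
scene cover_strip 0.86 [242.4, 232.7, 62.3, 34.6]
scene cover_bed 0.87 [243.3, 227.4, 72.6, 44.8]
strip [[392.0, 570.0], [392.0, 552.0], [78.0, 285.0], [77.0, 269.0], [704.0, 472.0], [705.0, 455.0], [368.0, 207.0], [368.0, 191.0]]
bed [[381.0, 606.0], [381.0, 555.0], [73.0, 319.0], [71.0, 272.0], [828.0, 465.0], [830.0, 416.0], [489.0, 207.0], [489.0, 161.0]]
```

View pics/b7q.png

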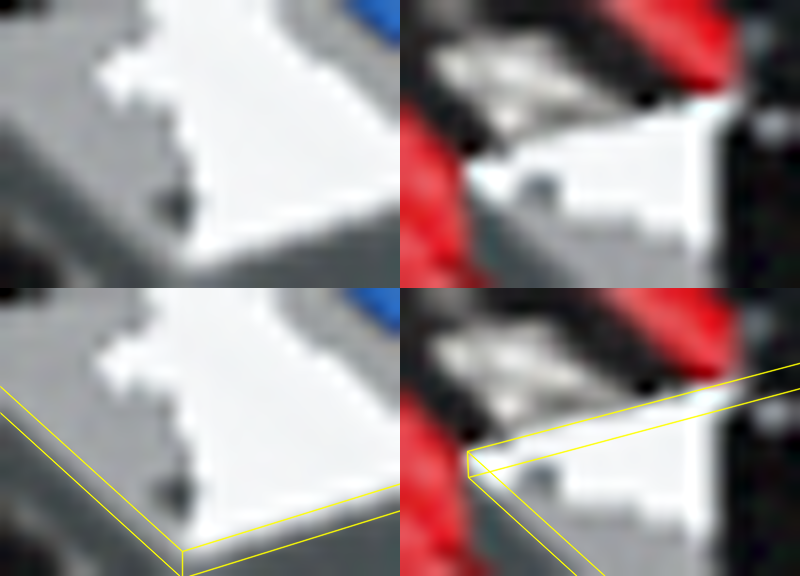

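View pics/b7z.png

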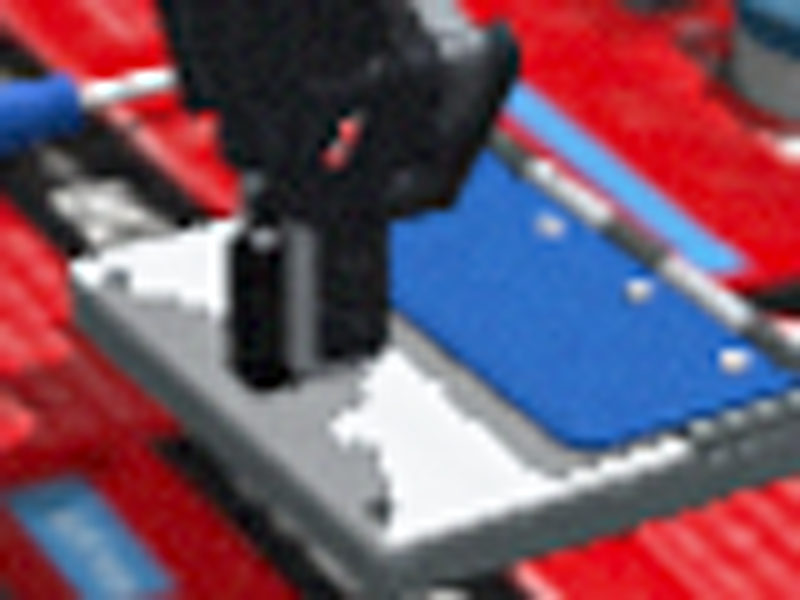

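```bash
python3 -c "
from bench import arm;import numpy as np;s=arm.read_state();print(np.round(s['contact_force'],2),s['clock']);print(arm.job_done())"
```

```text
[-4.95  0.96  9.01] 12.3167
the job is handed in; nothing more can be done
None
```

I slid the strip under the blue leaf until its edge met the ledge, and handed the job in at 12.3 s. The gripper was still holding the block and pressing the strip onto the bed.

- **Push:** the last reading was about 9 N down, with about 5 N holding the strip forward. The forward force first appeared while the downward push was still light, and the strip's position has not moved since. That is why I take it to be against the ledge rather than dragging on the bed.
- **Fit:** in the last scene-camera picture, the near edge and both ends look flush with the bed to within about 1 mm. Partway through, I moved the strip about 1.2 mm sideways because its left end stuck out slightly.
- **Leaf:** its edge stayed at the same pixels throughout, so it was not visibly lifted.
- **Other items:** I never touched the screwdriver, tin or weight. The screwdriver looks unmoved in the last pictures. The tin is only partly in view there, and I did not look at the weight again.

**What disagreed or could not be checked:**
- The two cameras gave positions 5 to 8 mm apart across the bench (y). I aligned the strip to the bed in the scene camera, comparing it with the measured gripper position.
- The arm hid most of the bed from the top camera, so that view could not confirm the final fit.

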